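Roll the slot covers home

TASK

Take the hand roller out of its stand and roll it along the row of snap-in covers on the aluminium bar, pressing firmly but never so hard that it bruises them, until all seven covers lie fully home; then hang the roller back upright in its stand. Touch the covers and the bar only with the roller, and leave the other things on the bench where they are.

Things in the scene. Friction and masses are not known exactly. Their poses are not given: they have to be found in the camera images.
- board: plywood assembly board 270 x 100 x 12 mm, fixed to the bench, carrying the aluminium profile bar (230 mm long, 40 mm wide, 40 mm high, in four dark clamp cheeks that stand 26 mm above the board, well below the covers). Origin: centre of the underside; x axis runs along the bar, z up. The bar stands on packing of unknown height that is not measured: all of it may be up to 6 mm higher or lower than nominal, and slope by up to 0.045 rad along its length
- row_start (a point): centre of the first cover (at the -x end of the board's x axis), at the nominal height of its top face when fully home, 69 mm above the bench; the packing makes the true height up to 10 mm more or less. The seven covers lie in one straight line from here to row_end, 30 mm from centre to centre (180 mm between the two points); the outermost covers reach 14 mm beyond the points and the bar 25 mm
- row_end (a point): the same point for the seventh and last cover, at the +x end
- stand: fixed stand for the roller: an open-topped grey steel frame on a base plate 110 x 96 mm. Origin: centre of the underside; x axis is the long way. The rim is 60 mm above the bench; the opening is 56 mm along x and 46 mm along y, walls 4 mm, depth 54 mm
- roller: hand roller, 0.37 kg give or take a fifth, upright in the stand. Origin: centre of the underside of its steel shoulder plate (76 mm along x, 60 mm along y, 6 mm thick), which rests on the stand's rim. z up; it rolls along its x axis, which in the stand lies along the stand's x. Below the plate a fork, 38 mm wide along y and 34 mm along x, carries the wheel
- roller_grip (a point): centre of the wooden grip block on the roller's plate, 30 mm above the roller's origin. The block is 28 mm along x, 36 mm along y, from 6 to 54 mm above the origin. Fingers closed on it across x, from above, can bear on the plate at its foot
- roller_foot (a point): lowest point of the unloaded wheel, 54 mm below the roller's origin. The rubber-tyred wheel runs freely on an axle along y: 40 mm in diameter, 28 mm wide. The fork is sprung along z: it gives 1 mm per 6 N, 7 mm at most; this point does not follow the spring
- cover_0 (a joint): cover number 1 of 7 counted from row_start: a snap-in cap 28 mm long along the bar, 24 mm wide, 5 mm thick with bevelled ends. Value in m: how far it is pushed down, 0 = standing 5 mm off the bar, 0.005 = fully home, cap lying on the bar. At the start 0 to 0.001. It yields only to a push of 8 to 11 N (it differs from cover to cover) and then stays where it was pushed; over 27 N from the roller on covers or bar bruises them
- cover_1 (a joint): cover number 2 of 7 counted from row_start: a snap-in cap 28 mm long along the bar, 24 mm wide, 5 mm thick with bevelled ends. Value in m: how far it is pushed down, 0 = standing 5 mm off the bar, 0.005 = fully home, cap lying on the bar. At the start 0 to 0.001. It yields only to a push of 8 to 11 N (it differs from cover to cover) and then stays where it was pushed; over 27 N from the roller on covers or bar bruises them
- cover_2 (a joint): cover number 3 of 7 counted from row_start: a snap-in cap 28 mm long along the bar, 24 mm wide, 5 mm thick with bevelled ends. Value in m: how far it is pushed down, 0 = standing 5 mm off the bar, 0.005 = fully home, cap lying on the bar. At the start 0 to 0.001. It yields only to a push of 8 to 11 N (it differs from cover to cover) and then stays where it was pushed; over 27 N from the roller on covers or bar bruises them
- cover_3 (a joint): cover number 4 of 7 counted from row_start: a snap-in cap 28 mm long along the bar, 24 mm wide, 5 mm thick with bevelled ends. Value in m: how far it is pushed down, 0 = standing 5 mm off the bar, 0.005 = fully home, cap lying on the bar. At the start 0 to 0.001. It yields only to a push of 8 to 11 N (it differs from cover to cover) and then stays where it was pushed; over 27 N from the roller on covers or bar bruises them
- cover_4 (a joint): cover number 5 of 7 counted from row_start: a snap-in cap 28 mm long along the bar, 24 mm wide, 5 mm thick with bevelled ends. Value in m: how far it is pushed down, 0 = standing 5 mm off the bar, 0.005 = fully home, cap lying on the bar. At the start 0 to 0.001. It yields only to a push of 8 to 11 N (it differs from cover to cover) and then stays where it was pushed; over 27 N from the roller on covers or bar bruises them
- cover_5 (a joint): cover number 6 of 7 counted from row_start: a snap-in cap 28 mm long along the bar, 24 mm wide, 5 mm thick with bevelled ends. Value in m: how far it is pushed down, 0 = standing 5 mm off the bar, 0.005 = fully home, cap lying on the bar. At the start 0 to 0.001. It yields only to a push of 8 to 11 N (it differs from cover to cover) and then stays where it was pushed; over 27 N from the roller on covers or bar bruises them
- cover_6 (a joint): cover number 7 of 7 counted from row_start: a snap-in cap 28 mm long along the bar, 24 mm wide, 5 mm thick with bevelled ends. Value in m: how far it is pushed down, 0 = standing 5 mm off the bar, 0.005 = fully home, cap lying on the bar. At the start 0 to 0.001. It yields only to a push of 8 to 11 N (it differs from cover to cover) and then stays where it was pushed; over 27 N from the roller on covers or bar bruises them
- bush_small: bystander: small turned steel bush, 36 mm across, 26 mm high; origin at the centre of its underside
- bush_large: bystander: large turned steel bush, 44 mm across, 26 mm high; origin at the centre of its underside
- hex_key: bystander: black L-shaped hex key 37 x 105 x 8 mm lying flat; origin at the centre of its underside
Mind the look-alikes: they are no part of the job. What is shaped like the roller but yellow is not meant.

How it is judged:
On the way, in this order (a step that is already met when the one before it is completed fails the run):
1. the roller is lifted clear of its stand (z of roller in the frame of stand above 0.118 m), for 0.1 s.
2. the roller presses on the covers (contact force between roller and board above 6 N), for 0.1 s.
3. all seven covers are home, each within 1 mm (value of joint each of cover_0, cover_1, cover_2, cover_3, cover_4, cover_5, cover_6 above 0.004 m), for 0.2 s.
At the end, for the whole second after the job is handed in: All seven covers pushed home to within 1 mm of lying on the bar; the roller back in its stand, upright within 0.07 rad, its shoulder plate resting on the rim (height within 3 mm, centre within 12 mm of the stand's), released and at rest (all of step 3 and horizontal distance between roller and stand below 0.012 m and z of roller in the frame of stand between 0.057 and 0.063 m and angle between roller's own z axis and vertical below 0.07 rad and linear speed of roller below 0.02 m/s and angular speed of roller below 0.2 rad/s); the robot touches nothing.
It fails at once if the roller presses on covers or bar with more than 27 N (contact force between roller and board above 27 N).
It fails at once if the gripper or arm touches the covers, bar or board (contact force between any of the fingers, the arm and board above 2 N).
It fails at once if another thing on the bench is moved by more than 2 cm (distance of any of bush_small, bush_large, hex_key from where it was at the start of the episode above 0.02 m).
It also fails if it takes over 72 s, if anything falls off the work surface, if the arm or the gripper's body presses on something with over 40 N, if the wrist force passes 120 N, or if a joint passes its speed limit or range.

ROBOT

A 7-joint arm with a two-finger parallel gripper is mounted at the origin on a cart in front of the work surface, level with it; the furniture and walls round the work are solid. World frame = base frame: x ahead of the robot, y to its left, z up, the work surface at z = 0. Lengths are in m, angles in rad, forces in N, time in s.
With the tool pointing down it reaches from about 0.425 to 0.95 m from the base axis. Payload 4.7 kg.
Tool frame: the origin (TCP) lies between the finger pads; the fingertips stand 25 mm ahead of it and the grasp point (between the pads) lies 6 mm ahead of it; z points along the fingers, y is the line along which they close (so a half turn about z gives the same grasp; the last joint's range is limited). The gripper opens to 85 mm and grips with 20 to 120 N. Pads are 22 mm wide; open, the fingers measure 114 mm over their backs; the gripper's body (76 mm by 85 mm) begins 54 mm behind the grasp point. The pads swing forward as they close: fully open they stand 13 mm farther back than shut.
Start: joints at [1.086, 0.469, -0.049, 1.532, 0.024, 1.141, -0.082], TCP at [0.297, -0.606, 0.256] pointing down, gripper open.
Joint ranges: [-2.59, 2.59], [-0.33, 1.99], [-1.39, 1.29], [0.1, 2.45], [-1.04, 4.18], [0.21, 1.99], [-2.66, 2.66]. Speed limits (rad/s): [2.57, 2.57, 3.14, 3.14, 3.14, 3.14, 3.14].

INTERFACE

Orientations are given as a 3x3 rotation matrix whose columns are the frame's x, y, z axes.
In Python, from rig import * gives the robot as it stands. Calls block until the motion is done:
- movep(position, orientation): joint-space move of the TCP to a pose.
- move_l(position, attitude=None, feed=0.15, until_force=None): straight line of the TCP; attitude=None keeps the orientation; feed is the mean speed in m/s. With until_force (N) it stops when the force on the tool has changed by that much, and returns True; else False.
- move_joints(angles): joint-space move.
- command_gripper(opening, newtons=None): finger opening in m; newtons is the grip in N (None keeps the last); returns when the fingers have stopped.
- sleep(seconds).
- inverse_kinematics(position, orientation): joint angles nearest the present ones, or None.
- sense(): the state.
- camera(name): name is "scene" or "top"; returns (picture, depth): 480x640x3 uint8, red, green, blue; 480x640 float32, m along the optical axis (not along the pixel's ray), 0 where there is no reading.
- camera_params(name): a dict with "K" (3x3 intrinsics, pixels), "dist" ([k1, k2, p1, p2, k3] as OpenCV has them; the pictures are not rectified), "position" and "rotation" of the camera in the world. Camera axes: x right, y down, z forward; pixel columns grow to the right and rows downward; lengths in m; the calibration is good to about 2 mm. A picture is of the moment at which its call begins. camera_params takes no time and is no camera call.
A pose or a line that the arm cannot do raises Unreachable and nothing moves.
- finish_job(): hands the job in; it is judged then, once.
The state is a dict: "time_s": time; "joint_pos": joint angles; "qd": joint speeds; "joint_efforts": joint torques, N m; "position": TCP position; "tcp_rot": TCP orientation; "wrist_force": force on the tool from outside, world axes, zero at the start; "ft_torque": the same for the moment, N m; "finger_gap": finger opening in m; "gripper_force": force on a finger pad.
Only numpy, scipy, OpenCV 4.12 (cv2) and the standard library are available. Lean on these libraries where they do the work, as an engineer would, in place of code of your own. Each camera call takes 0.05 s, during which the arm holds its last target. There are 200 camera calls.

## Working session

There is one attempt and no reset: what is moved stays moved. The work goes in short steps, each a Python script; the robot and the scene stay as the last script left them, time stands still between calls to the robot, and variables do not carry over. Pictures are saved under pics/ and viewed, at most 10 in all, crops included, and the job is handed in when it is done.

```bash
mkdir -p pics; ls; python3 - <<'E'
from rig import *
import cv2,numpy as np
for n in("scene","top"):
    p,d=camera(n); cv2.imwrite(f"pics/{n}0.png",p[:,:,::-1]); np.save(f"pics/{n}0.npy",d); np.save(f"pics/{n}0rgb.npy",p)
    c=camera_params(n); print(n,c["K"],c["dist"],c["position"],c["rotation"],(d>0).mean())
s=sense();print(s["time_s"],s["tcp_rot"],s["wrist_force"])
E
```

```text
pics
scene [[434.64831531   0.         321.72497984]
 [  0.         434.64831531 238.68384154]
 [  0.           0.           1.        ]] [-0.10442872  0.          0.          0.          0.        ] [-0.0213274  -0.61124549  0.51832596] [[ 0.74391835 -0.31707166  0.58826104]
 [-0.66826769 -0.35552533  0.6534677 ]
 [ 0.00194561 -0.87924246 -0.47637056]] 0.85697265625
top [[606.4657197    0.         322.68503119]
 [  0.         606.4657197  232.71119524]
 [  0.           0.           1.        ]] [0.03593988 0.         0.         0.         0.        ] [ 0.38765594 -0.01273437  1.30832409] [[ 0.01805918 -0.99289329  0.11762987]
 [-0.99962633 -0.01551542  0.02250512]
 [-0.0205201  -0.11799234 -0.99280246]] 0.99609375
0.1 [[ 8.97884190e-01  4.40230922e-01 -8.46449094e-04]
 [ 4.40231730e-01 -8.97882827e-01  1.56592481e-03]
 [-7.06435827e-05 -1.77865288e-03 -9.99998416e-01]] [-0.52708336 -0.15208366  0.28996789]
```

View pics/scene0.png

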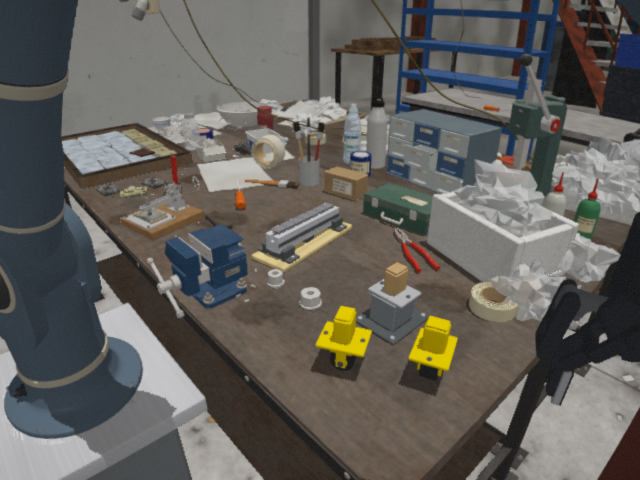

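View pics/top0.png

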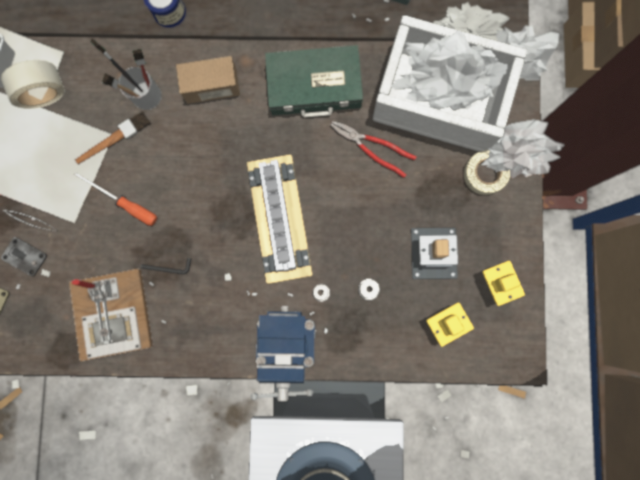

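Candidates for the roller, as pixels in scene / top:
- Wooden grip, steel plate, in the grey stand: (396,280) / (443,249). This one matches the description.
- Yellow roller A: (343,335) / (450,325).
- Yellow roller B: (434,345) / (503,283).

The bar with its covers is at (302,235) in scene and (279,217) in top. The bushes are near (321,293) and (369,289) in top, and the hex key is at (168,267). Next I'll measure the roller and bar, with a close crop to confirm the choice.

```bash
cat > h.py <<'E'
import cv2,numpy as np
from rig import *
def cloud(n,d):
    c=camera_params(n);v,u=np.mgrid[:480,:640].astype(np.float32)
    p=cv2.undistortPoints(np.stack([u,v],-1).reshape(-1,1,2),c["K"],np.array(c["dist"])).reshape(480,640,2)
    P=np.dstack([p[...,0]*d,p[...,1]*d,d])
    return P@np.array(c["rotation"]).T+np.array(c["position"])
def ray(n,u,v,z):
    c=camera_params(n);p=cv2.undistortPoints(np.array([[[u,v]]],float),c["K"],np.array(c["dist"])).ravel()
    r=np.array(c["rotation"])@[p[0],p[1],1];o=np.array(c["position"]);return o+r*(z-o[2])/r[2]
def rect(Q):
    (cx,cy),(w,h),a=cv2.minAreaRect(Q[:,:2].astype(np.float32)*1000)
    if w<h: w,h,a=h,w,a+90
    return np.round([cx,cy,w,h,(a+90)%180-90],1),len(Q)
E
python3 - <<'E'
from h import *
for n in("top","scene"):
    d=np.load(f"pics/{n}0.npy");rgb=np.load(f"pics/{n}0rgb.npy");P=cloud(n,d)
    hsv=cv2.cvtColor(rgb,cv2.COLOR_RGB2HSV).astype(int);Z=P[...,2]
    box=lambda a,b,c,e:(P[...,0]>a)&(P[...,0]<b)&(P[...,1]>c)&(P[...,1]<e)
    if n=="top":
        for u,v in((443,249),(275,170),(290,268),(285,330),(321,293),(369,289)): print((u,v),P[v,u].round(3))
        c=cv2.resize(rgb[140:350,230:530],None,fx=2.6,fy=2.6,interpolation=2);cv2.imwrite("pics/crop.png",c[:,:,::-1])
    R=box(.3,.5,-.35,-.18)
    st=R&(hsv[...,1]<70)
    for nm,m in(("grip",R&(Z>.1)&(Z<.125)),("plate",st&(Z>.055)&(Z<.075)),("base",st&(Z>.004)&(Z<.02)),("plate+grip",R&(Z>.058)&(Z<.125)&(hsv[...,0]<200))):
        if m.sum()>5: print(n,nm,rect(P[m]),np.median(Z[m]).round(4))
    B=box(.4,.75,-.02,.25)
    for nm,m in(("ply",B&(Z>.005)&(Z<.02)&(hsv[...,0]>12)&(hsv[...,0]<32)&(hsv[...,1]>50)),("bar",B&(Z>.054)&(Z<.09))):
        if m.sum()>5: print(n,nm,rect(P[m]),np.median(Z[m]).round(4))
    m=B&(Z>.054)&(Z<.09);Q=P[m]
    if len(Q): print("barz fit",np.linalg.lstsq(np.c_[Q[:,0]-.56,np.ones(len(Q))],Q[:,2],rcond=None)[0])
E
```

```text
(443, 249) [ 0.501 -0.223  0.111]
(275, 170) [0.666 0.118 0.062]
(290, 268) [0.462 0.082 0.055]
(285, 330) [0.337 0.084 0.115]
(321, 293) [ 0.412  0.018 -0.001]
(369, 289) [ 0.423 -0.085 -0.001]
top grip (array([ 425.7, -284.8,  167.1,  135.8,    8.3]), 453) 0.1072
top plate (array([ 450.1, -232.1,  177.6,  135.7,  -44.2]), 412) 0.0647
top base (array([ 3.998e+02, -2.636e+02,  1.992e+02,  1.674e+02,  1.000e-01]), 515) 0.006
top plate+grip (array([ 408.8, -272.1,  191.1,  164.7,    4.4]), 1906) 0.0637
top ply (array([557.3, 155.8, 284.1, 194.1,  11.7]), 2537) 0.0117
top bar (array([573.2, 112.7, 230.9,  41. ,  11. ]), 2065) 0.0693
barz fit [-0.03595145  0.06937005]
scene grip (array([ 425.1, -286.1,  168.9,  131.1,    8.6]), 592) 0.1086
scene plate (array([ 420.6, -231.7,  165.5,   77.8,    6.4]), 530) 0.0663
scene base (array([ 414.5, -230.6,  166.4,   93.4,    4.1]), 880) 0.0075
scene plate+grip (array([ 411.7, -273.4,  192.9,  158.6,    6.5]), 2903) 0.0669
scene ply (array([570.7, 110.7, 271. , 103.2,  10.8]), 1118) 0.013
scene bar (array([572.2, 109.8, 232.3,  41.9,  10.5]), 1105) 0.0685
barz fit [-0.01279666  0.06794168]
```

View pics/crop.png

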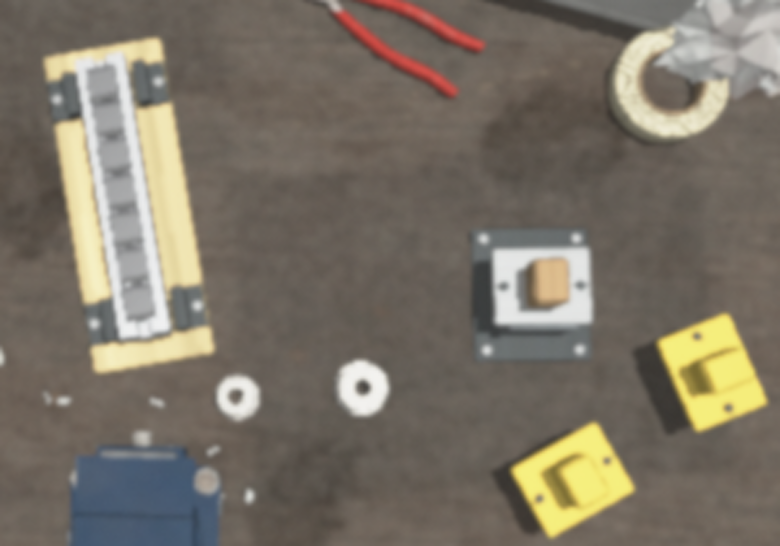

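The crop confirms it: wooden grip at crop (549,282) on a plate at (542,287), whose long side lies across the picture. So the roller's x runs along world ±y. The yellow ones are clearly different. Next I'll measure it precisely in both views.

```bash
python3 - <<'E'
from h import *
for n in("top","scene"):
    d=np.load(f"pics/{n}0.npy");rgb=np.load(f"pics/{n}0rgb.npy");P=cloud(n,d)
    hsv=cv2.cvtColor(rgb,cv2.COLOR_RGB2HSV).astype(int);Z=P[...,2];S=hsv[...,1]
    R=(P[...,0]>.42)&(P[...,0]<.58)&(P[...,1]>-.30)&(P[...,1]<-.15)
    wood=R&(S>80)&(Z>.06)
    for nm,m in(("griptop",wood&(Z>.105)),("wood",wood),("plate",R&(Z>.058)&(Z<.072)),("plate+",R&(Z>.058)),("base",R&(Z>.003)&(Z<.03)&(S<60)&(hsv[...,2]<200))):
        if m.sum()>5: print(n,nm,rect(P[m]),np.median(Z[m]).round(4))
    # plate edge by pixels on plane z=.066 and griptop on z=.114
    for nm,m,z in(("griptop",wood&(Z>.105),.114),("plate",R&(Z>.058)&(hsv[...,2]>60),.066)):
        k,lab,st,cen=cv2.connectedComponentsWithStats(m.astype(np.uint8))
        i=1+st[1:,4].argmax();(c,s,a)=cv2.minAreaRect(np.argwhere(lab==i)[:,::-1].astype(np.float32))
        print(n,nm,"px",np.round(c,1),np.round(s,1),round(a,1),ray(n,*c,z).round(4))
    # bar caps: profile along bar
    B=(P[...,0]>.44)&(P[...,0]<.71)&(P[...,1]>.04)&(P[...,1]<.19)&(Z>.056)&(Z<.085);Q=P[B]
    r,_=rect(Q);a=np.deg2rad(r[4]);t=(Q[:,:2]-r[:2]/1000)@[np.cos(a),np.sin(a)];w=(Q[:,:2]-r[:2]/1000)@[-np.sin(a),np.cos(a)]
    for lo in np.arange(-.115,.115,.0153):
        k=(t>lo)&(t<lo+.0153)&(abs(w)<.009); e=(t>lo)&(t<lo+.0153)&(abs(w)>.014)
        print(round(lo+.0077,3),np.round(np.median(Q[k,2])*1e3,1),np.round(np.median(Q[e,2])*1e3,1),end=" | ")
    print()
E
```

```text
top griptop (array([ 502.8, -219.1,   31.9,   25.5,    0.9]), 211) 0.1126
top wood (array([ 502.8, -219.1,   31.9,   25.5,    0.9]), 222) 0.1124
top plate (array([ 502.8, -220.8,   76.2,   64. ,  -88.5]), 800) 0.065
top plate+ (array([ 502.9, -220.6,   76.8,   63.9,  -88. ]), 1116) 0.0666
top base (array([ 499.5, -224.3,  157.2,  149.6,    1.1]), 1072) 0.0057
top griptop px [440.5 248. ] [16. 13.] 90.0 [ 0.5025 -0.218   0.114 ]
top plate px [437.5 250.5] [31. 37.] 90.0 [ 0.5019 -0.2201  0.066 ]
-0.107 70.3 67.6 | -0.092 77.5 67.3 | -0.077 76.0 67.5 | -0.061 76.8 66.2 | -0.046 74.8 66.3 | -0.031 74.7 66.0 | -0.016 73.8 65.1 | -0.0 74.3 64.1 | 0.015 72.6 63.7 | 0.03 72.1 63.0 | 0.046 70.7 61.5 | 0.061 71.7 61.3 | 0.076 69.3 61.4 | 0.092 70.0 60.7 | 0.107 66.6 59.9 | 0.122 nan nan | 
scene griptop (array([ 503.1, -224.5,   37.3,   27.3,   -2.5]), 253) 0.114
scene wood (array([ 503.3, -223.9,   38. ,   29.1,    2.7]), 610) 0.1003
scene plate (array([ 501.8, -222.8,   78.4,   65.2,  -88.3]), 713) 0.0667
scene plate+ (array([ 501.8, -222.8,   78.4,   65.2,  -88.3]), 1321) 0.0686
scene base (array([ 489.8, -224.1,  133.9,   97.4,    2.7]), 1349) 0.0076
scene griptop px [396.6 270.3] [20.1 16.1] 26.6 [ 0.4979 -0.2281  0.114 ]
scene plate px [394.3 288. ] [41.4 45.1] 54.5 [ 0.51   -0.2179  0.066 ]
-0.107 67.3 65.4 | -0.092 79.1 66.0 | -0.077 77.0 63.4 | -0.061 77.5 63.8 | -0.046 75.4 62.7 | -0.031 76.3 62.9 | -0.016 74.3 65.1 | -0.0 74.8 61.4 | 0.015 72.8 64.0 | 0.03 72.5 65.4 | 0.046 71.1 71.4 | 0.061 72.0 73.5 | 0.076 68.9 69.7 | 0.092 69.4 71.5 | 0.107 62.0 63.9 | 0.122 59.9 nan |
  return _methods._mean(a, axis=axis, dtype=dtype,
  ret = ret.dtype.type(ret / rcount)
```

```bash
cat >> h.py <<'E'
def Rt(deg):
    a=np.deg2rad(deg);y=np.array([np.cos(a),np.sin(a),0]);z=np.array([0,0,-1.]);return np.c_[np.cross(y,z),y,z]
RS=Rt(-88.4);PS=np.array([.502,-.2215,.092])
BC=np.array([.5725,.1115]);BA=10.8;BD=np.array([np.cos(np.deg2rad(BA)),np.sin(np.deg2rad(BA))])
def st(m=""):
    s=sense();print(m,"t",round(s["time_s"],2),"p",np.round(s["position"],4),"F",np.round(s["wrist_force"],2),"gap",round(s["finger_gap"],4),"gf",round(s["gripper_force"],1));return s
E
python3 - <<'E'
from h import *
movep(PS+[0,0,.12],RS); move_l(PS,RS,feed=.12); st("down")
command_gripper(.0,80); st("closed")
move_l(PS+[0,0,.14],feed=.12); sleep(.3); st("up")
for d in(BA,BA+180):
    for t in(-.09,.09):
        q=inverse_kinematics(np.r_[BC+BD*t,.16],Rt(d)); print(d,t,None if q is None else np.round(q,2))
p,_=camera("scene");cv2.imwrite("pics/lift.png",p[60:360,180:580,::-1])
E
```

```text
down t 2.86 p [ 0.5026 -0.2218  0.0927] F [ 0.36 -0.49  0.03] gap 0.0858 gf 0.0
closed t 3.42 p [ 0.5023 -0.222   0.0925] F [-0.9  -1.1   4.02] gap 0.0272 gf 79.4
up t 5.04 p [ 0.5019 -0.2214  0.2317] F [-0.41  0.55 -2.9 ] gap 0.0276 gf 78.9
10.8 -0.09 [ 0.21  0.35 -0.59  2.03  0.26  0.83 -0.34]
10.8 0.09 [ 0.11  0.61 -0.54  1.61  0.36  1.02 -0.35]
190.8 -0.09 [-1.13  0.5   1.12  2.1  -0.58  0.9  -2.62]
190.8 0.09 [-0.92  0.82  1.11  1.67 -0.79  1.16 -2.55]
```

View pics/lift.png

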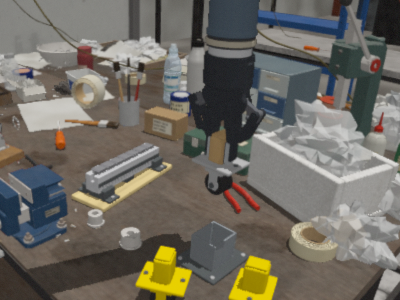

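The roller is held upright, at lift.png (217,170), and the empty stand is at (217,250). Next I'll press the two end covers to get the true height and slope.

```bash
python3 - <<'E'
from h import *
R=Rt(BA);P=lambda t,z:np.r_[BC+BD*t,z]
movep(P(-.09,.215),R); 
for t,z in((-.09,.172),(.09,.166)):
    move_l(P(t,z),R,feed=.1); sleep(.3); s=st("above %g"%t); b=np.array(s["wrist_force"])
    hit=move_l(P(t,z-.026),R,feed=.006,until_force=13); s=st("hit %s"%hit); print("dF",np.array(s["wrist_force"])-b)
    if t<0: p,_=camera("scene");cv2.imwrite("pics/press.png",p[160:280,220:380,::-1].repeat(4,0).repeat(4,1))
    move_l(P(t,z),R,feed=.06)
E
```

```text
above -0.09 t 7.18 p [0.4844 0.0947 0.1725] F [-1.34  0.58 -3.62] gap 0.0271 gf 79.0
hit True t 9.67 p [0.4856 0.095  0.1578] F [0.67 0.43 7.74] gap 0.027 gf 80.4
dF [ 2.01088487 -0.14440545 11.36641534]
above 0.09 t 12.36 p [0.6608 0.1283 0.1661] F [ 1.24  0.03 -4.39] gap 0.0271 gf 79.2
hit True t 15.13 p [0.6637 0.1289 0.1509] F [0.24 0.09 4.43] gap 0.0273 gf 80.7
dF [-1.00296637  0.0604498   8.81330755]
```

View pics/press.png

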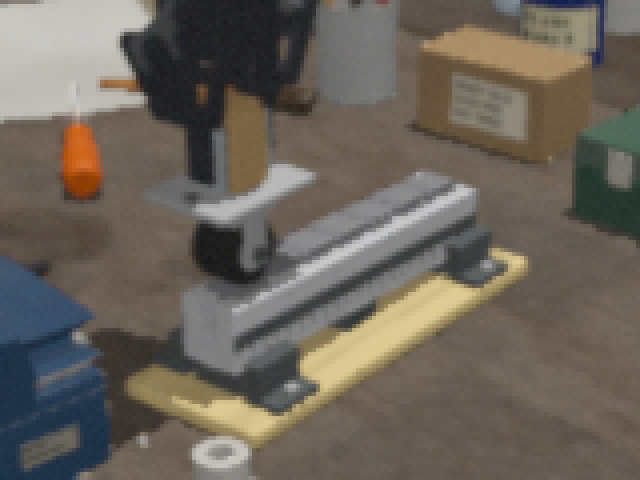

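```bash
cat >> h.py <<'E'
def fz(b,n=4):
    v=[]
    for _ in range(n): v.append(sense()["wrist_force"]); sleep(.03)
    return np.mean(v,0)-b
def roll(t0,t1,z,b,target=15.,slope=-.037,step=.01,feed=.03):
    R=Rt(BA);n=int(round(abs(t1-t0)/step));log=[]
    for t in np.linspace(t0,t1,n+1)[1:]:
        z+=slope*(t1-t0)/n
        move_l(np.r_[BC+BD*t,z],R,feed=feed); f=fz(b,2)
        log.append((round(t*1e3),round(z*1e3,1),round(sense()["position"][2]*1e3,1),*np.round(f,1)))
        z+=float(np.clip((f[2]-target)*1e-4,-.0008,.0012))
    for l in log: print(*l)
    return z
E
python3 - <<'E'
from h import *
R=Rt(BA);P=lambda t,z:np.r_[BC+BD*t,z]
sleep(.3);b=fz(0,8);print("base",b)
move_l(P(.09,.1535),R,feed=.03);z=.1535
for i in range(14):
    f=fz(b,3);print(round(z*1e3,1),round(sense()["position"][2]*1e3,1),f.round(1))
    if f[2]>13.5: break
    z-=.0006; move_l(P(.09,z),R,feed=.01)
z=roll(.09,.03,z,b); st("end"); print(repr(z),list(b))
E
```

```text
base [ 0.15443246  0.17235373 -3.54475918]
153.5 153.5 [ 0.3 -0.2  0.1]
152.9 153.0 [-0.1 -0.4  0.4]
152.3 152.5 [0.  0.1 0.6]
151.7 152.1 [ 0.4 -0.7  2.4]
151.1 151.6 [ 0.4 -0.2  6.1]
150.5 151.1 [-0.3 -0.7  8.6]
149.9 150.8 [-0.  -0.2 10.3]
149.3 150.6 [ 0.6 -0.3 10.8]
148.7 150.3 [ 0.3 -0.9 12.2]
148.1 150.1 [ 0.5 -0.7 13.3]
147.5 149.9 [ 0.2 -0.7 15. ]
80 147.9 150.6 3.8 0.3 12.4
70 148.0 150.5 1.2 -1.3 14.2
60 148.3 150.8 0.6 -0.4 16.1
50 148.8 151.6 3.5 -0.5 14.0
40 149.0 151.6 1.5 0.0 15.6
30 149.4 151.9 0.4 -1.2 16.2
end t 23.6 p [0.6039 0.1177 0.1519] F [ 0.68 -1.13 12.9 ] gap 0.0272 gf 81.4
0.1495660574004528 [np.float64(0.15443246422956586), np.float64(0.17235372814117222), np.float64(-3.5447591849068387)]
```

```bash
python3 - <<'E'
from h import *
b=np.array([.154,.172,-3.545]);R=Rt(BA)
z=roll(.03,-.095,.14957,b); st("end")
z=roll(-.095,.095,z,b,step=.0136,target=15.5); st("back")
move_l(np.r_[BC+BD*.095,.24],R,feed=.12); st("up")
n="top";p,d=camera(n);P=cloud(n,d);np.save("pics/top2.npy",d)
movep(PS+[0,0,.14],RS); sleep(.2); st("over stand")
for n in("top","scene"):
    p,d=camera(n);P=cloud(n,d)
    Q=P.reshape(-1,3);Q=Q[(Q[:,2]>.054)&(Q[:,2]<.09)]
    t=(Q[:,:2]-BC)@BD;w=(Q[:,:2]-BC)@[-BD[1],BD[0]]
    for i in range(7):
        c=(abs(t-(i-3)*.03)<.009)
        k=c&(abs(w)<.009);e=c&(abs(w)>.0135)&(abs(w)<.02)
        print(n,i,np.round(np.median(Q[k,2])*1e3,1),np.round(np.median(Q[e,2])*1e3,1),k.sum(),e.sum())
    cv2.imwrite(f"pics/{n}3.png",p[:,:,::-1])
E
```

```text
20 150.0 152.8 4.2 -0.4 13.6
9 150.2 152.7 1.4 -0.7 15.7
-1 150.7 153.1 0.4 -1.0 16.8
-12 151.2 154.1 4.9 -0.4 13.2
-22 151.4 153.8 -0.0 -1.0 16.7
-32 152.0 154.3 0.6 -0.3 17.2
-43 152.6 155.4 6.4 0.1 12.6
-53 152.7 155.0 -0.0 -1.2 17.1
-64 153.3 155.5 -0.0 -0.8 16.7
-74 153.9 155.5 -1.8 -1.3 16.8
-85 154.5 156.4 0.2 -0.7 16.6
-95 155.0 156.8 -0.4 -1.1 16.6
end t 30.4 p [0.481  0.0945 0.1568] F [ 0.83 -1.19 13.75] gap 0.0273 gf 81.4
-81 154.7 156.5 1.2 -0.3 15.4
-68 154.1 156.0 0.8 -0.2 15.2
-54 153.6 155.5 -0.0 -0.3 15.2
-41 153.1 154.9 0.2 -0.4 15.0
-27 152.5 154.5 0.8 0.5 14.6
-14 151.9 153.4 -2.0 -0.6 15.3
0 151.4 153.4 1.3 -0.4 14.7
14 150.8 152.7 1.4 -0.5 13.3
27 150.1 152.3 0.4 -0.1 14.8
41 149.5 151.8 2.4 -0.7 13.4
54 148.8 151.2 0.7 -0.5 15.1
68 148.3 150.7 1.0 -0.4 14.5
81 147.7 150.2 0.9 -0.8 14.3
95 147.1 149.6 0.9 -0.4 14.6
back t 39.73 p [0.6679 0.1299 0.1496] F [ 1.33 -1.08 11.33] gap 0.0271 gf 81.2
up t 40.66 p [0.665  0.1289 0.2385] F [-0.03  0.16 -3.58] gap 0.0272 gf 79.2
over stand t 42.35 p [ 0.5027 -0.2204  0.2319] F [-0.18  0.59 -4.22] gap 0.0271 gf 79.3
top 0 73.0 67.7 78 54
top 1 71.3 65.4 75 53
top 2 70.8 65.2 76 52
top 3 69.1 63.8 75 51
top 4 67.8 63.8 73 49
top 5 66.1 62.7 73 47
top 6 65.9 60.7 74 47
scene 0 74.7 66.6 28 31
scene 1 73.6 66.9 28 26
scene 2 72.2 64.3 29 30
scene 3 70.7 64.7 23 23
scene 4 69.7 61.1 22 24
scene 5 68.5 61.7 21 20
scene 6 67.0 60.9 25 15
```

View pics/scene3.png

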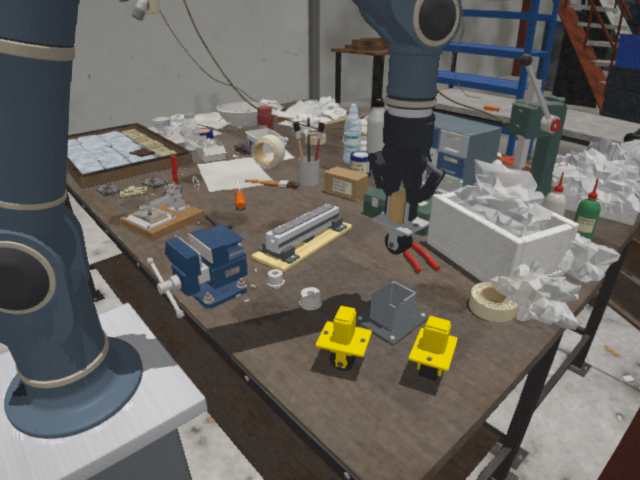

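scene3.png shows the covers flat in one line, and the depth puts each about 5 mm above the bar, as it should be when home. The roller hangs upright at (398,235) above the stand at (393,308). Now I'll lower it back in.

```bash
python3 - <<'E'
from h import *
h=move_l(PS+[0,0,.015],RS,feed=.06,until_force=8); st("low %s"%h)
if not h:
    h=move_l(PS+[0,0,-.0015],RS,feed=.015,until_force=4); s=st("seat %s"%h)
    if s["position"][2]<.095:
        command_gripper(.085); sleep(.2)
        move_l(PS+[0,0,.14],RS,feed=.12); st("off")
        for n in("top","scene"):
            p,d=camera(n);P=cloud(n,d);m=(P[...,0]>.42)&(P[...,0]<.58)&(P[...,1]>-.30)&(P[...,1]<-.15)&(P[...,2]>.058)&(P[...,2]<.125)
            print(n,rect(P[m]),rect(P[m&(P[...,2]>.1)]))
        cv2.imwrite("pics/seat.png",p[200:380,260:500,::-1].repeat(3,0).repeat(3,1))
E
```

```text
low False t 44.68 p [ 0.5022 -0.2215  0.1073] F [-0.5   0.32 -3.39] gap 0.0274 gf 79.3
seat True t 45.58 p [ 0.5019 -0.2214  0.0925] F [-0.27 -0.28  5.75] gap 0.0273 gf 80.3
off t 47.7 p [ 0.5015 -0.2213  0.2311] F [-1.18 -0.06  0.41] gap 0.0849 gf 0.0
top (array([ 495.8, -216.5,   70.4,   49.3,  -86.3]), 530) (array([ 497.9, -218. ,   26.8,   21.6,  -87.1]), 106)
scene (array([ 501.1, -222. ,   78.1,   65.1,  -87.4]), 1320) (array([ 503.4, -222.1,   37.1,   28. ,    2.6]), 311)
```

View pics/seat.png

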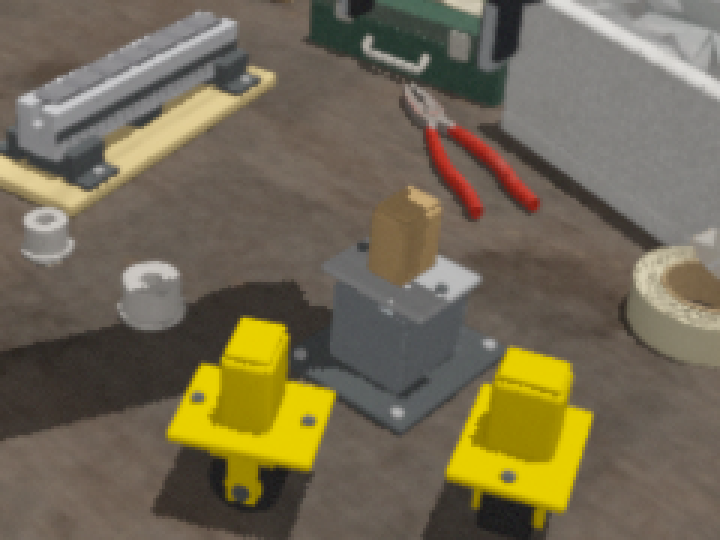

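seat.png shows the roller upright on the rim: grip at crop (405,235), plate level at (402,285), gripper clear above it. Its measured position matches the start to within 1 mm.

```bash
python3 -c "
from rig import *
print(finish_job())"
```

```text
the job is handed in; nothing more can be done
None
```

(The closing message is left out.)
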